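# Lay the kit parts into their nests

### The arm

A 6-joint arm with a two-finger parallel gripper is mounted at the origin on the work surface. World frame = base frame: x ahead of the robot, y to its left, z up, the work surface at z = 0. Lengths are in m, angles in rad, forces in N, time in s.
With the tool pointing down it reaches from about 0.425 to 0.95 m from the base axis. Payload 14.7 kg.
Tool frame: the origin (TCP) lies midway between the tips of the shut fingers; the grasp point (between the pads) lies 19 mm behind it; z points along the fingers, y is the line along which they close (so a half turn about z gives the same grasp; the last joint's range is limited). The gripper opens to 85 mm and grips with 20 to 120 N. Pads are 22 mm wide; open, the fingers measure 114 mm over their backs; the gripper's body (76 mm by 85 mm) begins 54 mm behind the grasp point. The pads swing forward as they close: fully open they stand 13 mm farther back than shut.
Start: joints at [-0.047, 0.48, 1.596, -0, 1.065, -0.047], TCP at [0.65, 0, 0.231] pointing down, gripper open.
Joint ranges: [-2.75, 2.75], [-0.82, 2.05], [0.23, 2.67], [-1.56, 4.7], [0.09, 2.69], [-2.92, 2.92]. Speed limits (rad/s): [1.89, 1.89, 2.39, 3.01, 3.01, 3.01].

### API

Orientations are given as a unit quaternion [x, y, z, w].
In Python, from bench import * gives the robot as it stands.
- The arm moves only by the tool send_rows, never from a script. Its argument "targets" is one flat list of numbers, 7 for each row, row after row: the shift along the tool's x, y, z in mm, then the turn, a rotation vector about the tool's x, y, z in rad, then the opening, from 0 (shut) to 1 (fully open). A call has exactly 10 rows; each row shifts and turns the commanded pose from where the row before left it, along the tool's axes as they then stand; what a row does not reach is not made up. A row lasts 1/12 s, in which the tool goes at most 41.7 mm and 7.16 degrees, less where a joint would pass 70% of its speed; a pose out of reach is approached as far as the arm can. A call is refused whole if a number of a shift passes 41.7 or a number of a turn 0.125, either way. A call with a gripper value outside its range is refused whole. The fingers move at their own pace and stop on an object; "force" is the grip in N (left out, the last holds). Time passes only in rows, so rows that do not move let the fingers close, or fill a call up. It gives the time, the measured TCP pose, the force, the opening and the grip force at its end, in the units of the state.
- observe(): the state, without advancing time (a new reading comes with each control period).
- snapshot(name): name is "scene" or "side" or "wrist"; returns the picture (420x560x3 uint8, red, green, blue); there is no depth.
- camera_params(name): a dict with "K" (3x3 intrinsics, pixels), "rvec" (rotation vector, rad) and "tvec" (3), from world to camera coordinates, as OpenCV has them; the wrist camera has in their place "tool_from_camera" (4x4, takes a point from camera to tool coordinates, whose origin is the TCP and whose axes are the flange's). Camera axes: x right, y down, z forward; pixel columns grow to the right and rows downward; lengths in m; the calibration is good to about 2 mm. A picture is of the moment at which its call begins: read the wrist's pose just before it. camera_params takes no time and is no camera call.
- sign_off(): hands the job in; it is judged then, once.
The state is a dict: "clock": time; "qpos": joint angles; "joint_velocities": joint speeds; "joint_efforts": joint torques, N m; "position": TCP position; "orientation": TCP orientation; "force": force on the tool from outside, world axes, zero at the start; "torque": the same for the moment, N m; "width": finger opening in m; "finger_force": force on a finger pad.
Only numpy, scipy, OpenCV 4.12 (cv2) and the standard library are available. Lean on these libraries where they do the work, as an engineer would, in place of code of your own. Each camera call takes 0.05 s, during which the arm holds its last target. There are 200 camera calls.

### The job

Two loose laser-cut plywood parts lie on the black kit board: a round dial and a square cover. Too wide to pick up flat, they are to be slid across the board until the dial drops into the round nest and the cover into the square one, each lying flat on the nest's green floor. Leave the battery, the black box, the glue bottle and the screwdriver beside the board where they are.

Things in the scene. Friction and masses are not known exactly. Their poses are not given: they have to be found in the camera images.
- dial: Loose round plywood disc with dark tick marks, diameter 98 mm, 10 mm thick, about 60 g. Origin at the centre of its underside, z up. It starts on the deck of the board, left or right.
- cover: Loose square plywood panel with dark slots, 88 x 88 mm, 10 mm thick, about 55 g. Origin at the centre of its underside, x and y parallel to its sides, z up. It starts on the deck of the board, on the other side, turned a little. It fits its nest in any of the four quarter turns.
- round_nest (a point): Centre of the green floor of the round nest: a recess of diameter 103 mm, 6 mm deep below the deck, in the far half of the board, left or right; a part lying in it stands 4 mm proud of the deck. Axes as the board's.
- square_nest (a point): Centre of the green floor of the square nest: a recess of 93 x 93 mm, 6 mm deep below the deck, in the far half of the board, on the other side from the round one. Its sides are parallel to x and y, which are the board's axes.
- board: Fixed black kit board with a thin plywood edge, 282 mm (x) by 448 mm (y); its flat deck is 12 mm above the table and has no raised rim. Origin at its centre at table height, x away from the robot, z up. The nest centres lie at x = +67 mm, y = +109 and -109 mm on it; the parts start near x = -58 mm, y = +110 and -110 mm.
- battery: Bystander: block battery lying flat, 46 x 26 x 17 mm, green with a steel end, left of the board. Origin at its underside.
- kit_box: Bystander: finished open black box lined with plywood, 130 x 130 x 55 mm, left of the board. Origin at its underside.
- glue: Bystander: standing glue bottle, diameter 52 mm, 130 mm high, right of the board. Origin at its underside.
- driver: Bystander: screwdriver lying right of the board. Origin at its underside.
Mind the look-alikes: they are no part of the job. Leave any orange, turquoise or yellow look-alike of the dial alone.

How it is judged:
At the end, for the whole second after the job is handed in: The dial lies in the round nest and the cover in the square nest: centre within 5 mm of the nest's centre, underside within 1.8 mm of the nest's floor, level within 0.03 rad, at rest; battery, box, glue bottle and screwdriver within 20 mm of where they were (horizontal distance between dial and round_nest below 0.005 m and z of dial in the frame of round_nest below 0.0018 m and angle between each of dial, cover's own z axis and vertical below 0.03 rad and linear speed of each of dial, cover below 0.01 m/s and angular speed of each of dial, cover below 0.1 rad/s and horizontal distance between cover and square_nest below 0.005 m and z of cover in the frame of square_nest below 0.0018 m and distance of each of battery, kit_box, glue, driver from where it was at the start of the episode below 0.02 m); the robot touches nothing.
It fails at once if the battery is moved by more than 20 mm (distance of battery from where it was at the start of the episode above 0.02 m).
It fails at once if the finished box is moved by more than 20 mm (distance of kit_box from where it was at the start of the episode above 0.02 m).
It fails at once if the glue bottle is moved by more than 20 mm (distance of glue from where it was at the start of the episode above 0.02 m).
It fails at once if the screwdriver is moved by more than 20 mm (distance of driver from where it was at the start of the episode above 0.02 m).
It also fails if it takes over 67 s, if anything falls off the work surface, if the arm or the gripper's body presses on something with over 40 N, if the wrist force passes 120 N, or if a joint passes its speed limit or range.

## Working session

There is one attempt and no reset: what is moved stays moved. The work goes in short steps, Python scripts to look and compute and a tool call to move; the robot and the scene stay as the last step left them, time stands still between calls to the robot, and variables do not carry over. Pictures are saved under pics/ and viewed, at most 12 in all, crops included, and the job is handed in when it is done.

Besides the shell and the picture viewer there is one more tool, called after ">>>" in YAML: its name, and indented under it one key for each argument. send_rows: Moves the arm, as the interface text tells. Its arguments: {"type":"object","properties":{"targets":{"type":"array","items":{"type":"number"}},"force":{"type":"number"}},"required":["targets"]}

```bash
ls; mkdir -p pics; python3 - <<'E'
from bench import *
import cv2
o=observe();print(o)
for n in("scene","side","wrist"):
    im=snapshot(n);cv2.imwrite(f"pics/{n}0.png",im[:,:,::-1]);print(n,camera_params(n))
E
```

```text
pics
{'clock': 0.0, 'qpos': array([-4.65818158e-02,  4.80854415e-01,  1.59686429e+00, -7.49514266e-06,
        1.06510630e+00, -4.65758044e-02]), 'joint_velocities': array([-0.00019556,  0.00147255, -0.00017949,  0.00013051,  0.00172038,
        0.00122756]), 'joint_efforts': array([ 2.41355090e-03, -9.50650907e+01, -4.30184269e+01, -5.27583288e-04,
        1.24796593e-02,  1.26860105e-04]), 'position': array([6.49587605e-01, 4.95881715e-05, 2.30661315e-01]), 'orientation': array([ 7.07107487e-01,  7.07105807e-01, -4.17365823e-04, -4.53310246e-04]), 'force': array([-0.37237683, -0.63945604, -0.32432973]), 'torque': array([ 0.05761549, -0.01810189,  0.02733993]), 'finger_force': 0.0, 'width': 0.08533653891618279}
scene {'K': array([[490.93277507,   0.        , 280.95261087],
       [  0.        , 490.93277507, 211.28995742],
       [  0.        ,   0.        ,   1.        ]]), 'rvec': array([ 1.5589101 ,  2.11958231, -0.77851555]), 'tvec': array([ 0.14802602, -0.34367587,  1.43224418])}
side {'K': array([[498.08565057,   0.        , 275.71923523],
       [  0.        , 498.08565057, 208.16509495],
       [  0.        ,   0.        ,   1.        ]]), 'rvec': array([ 0.40289013, -2.68975248,  1.34359985]), 'tvec': array([0.49199736, 0.1199667 , 1.17377701])}
wrist {'K': array([[315.80787741,   0.        , 280.37700341],
       [  0.        , 315.80787741, 213.88972111],
       [  0.        ,   0.        ,   1.        ]]), 'tool_from_camera': array([[ 3.79763033e-04, -9.49588356e-01, -3.13499299e-01,
         7.94698369e-02],
       [ 9.99999359e-01,  2.63228406e-05,  1.13163547e-03,
        -6.24045241e-04],
       [-1.06633567e-03, -3.13499528e-01,  9.49587757e-01,
        -1.42752452e-01],
       [ 0.00000000e+00,  0.00000000e+00,  0.00000000e+00,
         1.00000000e+00]])}
```

View pics/scene0.png

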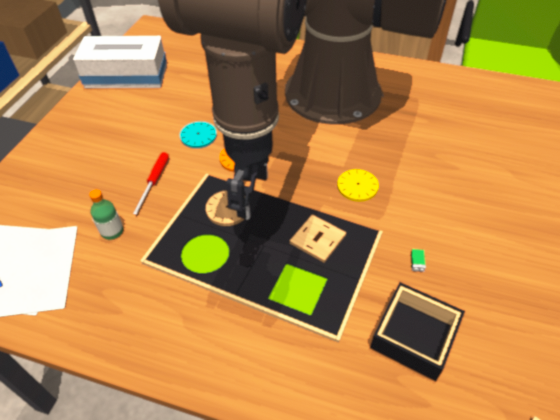

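View pics/side0.png

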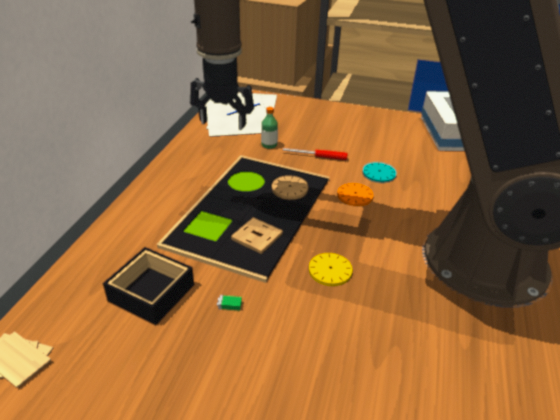

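View pics/wrist0.png

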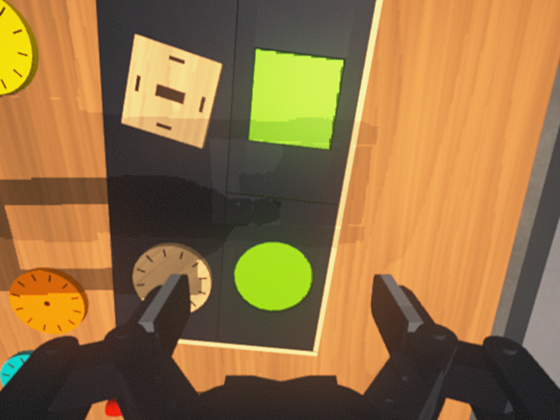

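The wrist view shows the dial near (172,277), round nest (273,276), cover (172,92) and square nest (297,98). Orange, yellow and turquoise discs lie off the board. The dial is on the right with the round nest straight ahead of it, and the cover is on the left with the square nest ahead. Next I'll measure their positions.

```bash
cat > h.py <<'E'
import numpy as np, cv2
from scipy.spatial.transform import Rotation as R
from bench import *
def look(n,save=None):
    o=observe(); im=snapshot(n)
    if save: cv2.imwrite(save,im[:,:,::-1])
    return o,im
def rays(n,o,px):
    c=camera_params(n); px=np.atleast_2d(px).astype(float)
    d=np.c_[(px-c["K"][:2,2])/c["K"][0,0],np.ones(len(px))]
    if n=="wrist":
        T=c["tool_from_camera"]; W=R.from_quat(o["orientation"]).as_matrix()
        return W@T[:3,3]+o["position"], d@(W@T[:3,:3]).T
    M=cv2.Rodrigues(c["rvec"])[0]; return -M.T@c["tvec"], d@M
def plane(n,o,px,z):
    p,d=rays(n,o,px); return (p+d*((z-p[2])/d[:,2])[:,None])[:,:2]
def green(im):
    h=cv2.cvtColor(im,cv2.COLOR_RGB2HSV); return cv2.inRange(h,(32,120,60),(50,255,255))
def wood(im):
    h=cv2.cvtColor(im,cv2.COLOR_RGB2HSV); return cv2.inRange(h,(8,30,70),(28,150,255))
def blobs(m,amin=800):
    m=cv2.morphologyEx(m,cv2.MORPH_CLOSE,np.ones((5,5)))
    m=cv2.morphologyEx(m,cv2.MORPH_OPEN,np.ones((3,3)))
    return [c for c in cv2.findContours(m,cv2.RETR_EXTERNAL,cv2.CHAIN_APPROX_NONE)[0] if cv2.contourArea(c)>amin]
def rect(n,o,c,z):
    w=plane(n,o,c[:,0]+0.0,z)*1000
    (x,y),s,a=cv2.minAreaRect(w.astype(np.float32)); a=(a+45)%90-45
    e=cv2.fitEllipse(w.astype(np.float32))
    return np.round([x,y,*s,a],1), np.round([*e[0],*e[1]],1)
E
python3 - <<'E'
from h import *
for n in("wrist","scene"):
    o,im=look(n)
    for nm,m,z in(("green",green(im),.006),("wood",wood(im),.022)):
        if n=="wrist" and nm=="wood": cv2.imwrite("pics/wm.png",m)
        for c in blobs(m):print(n,nm,cv2.boundingRect(c),cv2.contourArea(c),*rect(n,o,c,z))
E
```

```text
wrist green (234, 242, 79, 70) 4265.0 [ 639.6 -130.3  103.   102.1    0. ] [ 639.5 -129.8  102.4  102.9]
wrist green (248, 48, 96, 102) 7828.5 [664.4  88.3  95.4  95.2  -6.5] [664.3  88.5 110.4 111.5]
wrist wood (372, 274, 56, 66) 2212.5 [ 798.9 -159.9   66.   102.5   24.5] [ 798.2 -164.3   65.4   97. ]
wrist wood (16, 179, 55, 25) 1055.0 [376.6  -9.2  63.9  28.3   0. ] [376.2  -9.2  29.5  67.9]
wrist wood (490, 61, 70, 276) 4673.0 [ 9.464e+02 -4.150e+01  3.320e+01  3.356e+02  1.000e-01] [942.5 -57.1  30.4 343.6]
wrist wood (120, 33, 133, 128) 11396.5 [554.2  86.4 110.4 143.4 -10.4] [554.3  89.5 111.7 151.4]
wrist wood (114, 0, 269, 357) 19461.0 [587.8 -16.6 425.4 274.2  -6.5] [582.6  39.8 304.9 554.5]
scene green (268, 264, 60, 51) 1851.5 [660.9  89.8  97.2  96.6  -6.6] [660.8  90.  109.5 112.8]
scene green (180, 234, 50, 40) 1489.5 [ 636.2 -126.9  104.5  105.   -17.1] [ 635.9 -127.6  103.2  105.6]
scene green (462, 0, 98, 81) 6555.0 [-501.   496.6  285.1  523.2   -2.3] [-479.6  506.6  327.9  557.5]
scene wood (0, 353, 205, 67) 5613.5 [ 1.0116e+03 -1.8260e+02  3.9090e+02  1.0560e+02
[... 164 characters left out ...]
 53) 1653.0 [525.9  97.5 101.9 115.9 -17.7] [529.6  96.3 110.3 126.4]
scene wood (205, 190, 38, 37) 832.5 [ 522.8 -135.8  111.6   70.    43.2] [ 521.7 -133.7   70.   118.9]
scene wood (141, 174, 242, 168) 2227.0 [592.5  -8.1 448.4 286.   -6.3] [582.6  -5.9 344.2 511.3]
scene wood (203, 45, 76, 95) 3721.5 [  70.5 -260.8  468.8  179.6   27. ] [  97.2 -259.7  160.2  504.8]
scene wood (300, 16, 131, 43) 1788.0 [-2.934e+02  2.600e+01  4.299e+02  1.537e+02 -2.000e-01] [-291.    54.6  142.6  500.8]
scene wood (440, 0, 38, 66) 924.5 [-427.7  318.4   74.1  431.9   -3.7] [-428.9  321.7   81.   461.6]
scene wood (0, 0, 284, 129) 13281.5 [  29.7 -680.   697.2 1020.2   16.3] [ -36.8 -782.6  612.2 1057.5]
```

>>> send_rows:
  targets: [0,0,0,0,0,0.125,0.65,0,0,0,0,0,0.125,0.65,0,0,0,0,0,0.125,0.65,0,0,0,0,0,0.125,0.65,0,0,0,0,0,0.125,0.65,0,0,0,0,0,0.125,0.65,0,0,0,0,0,0.125,0.65,0,0,0,0,0,0.125,0.65,0,0,0,0,0,0.125,0.65,0,0,0,0,0,0.125,0.65]

```text
clock: 1.08
position: [0.6499, -0.0, 0.2311]
orientation: [0.988, 0.157, -0.0, -0.0]
force: [0.0, -0.4, -0.3]
width: 0.0553
finger_force: 0.0
```

>>> send_rows:
  targets: [0,0,0,0,0,0.125,0.65,0,0,0,0,0,0.125,0.65,0,0,0,0,0,0.125,0.65,0,0,0,0,0,0.059,0.65,-25,20,17,0,0,0,0.65,-25,20,17,0,0,0,0.65,-25,20,17,0,0,0,0.65,-25,20,17,0,0,0,0.65,-25,20,17,0,0,0,0.65,-25,20,17,0,0,0,0.65]

```text
clock: 1.92
position: [0.486, -0.1027, 0.1288]
orientation: [0.998, -0.056, 0.0, 0.0]
force: [0.8, 0.3, 0.2]
width: 0.0553
finger_force: 0.0
```

```bash
cat >> h.py <<'E'
A=np.radians(-6.47); EX=np.array([np.cos(A),np.sin(A)]); TY=np.array([np.sin(A),-np.cos(A)])
def intool(o,xy):   # point (mm) relative to the TCP along tool x, y
    M=R.from_quat(o["orientation"]).as_matrix()[:2,:2]; return (np.asarray(xy)-o["position"][:2]*1000)@M
E
python3 - <<'E'
from h import *
o,im=look("wrist","pics/w1.png")
print(o["position"],R.from_quat(o["orientation"]).as_euler("zyx",True))
for nm,m,z in(("green",green(im),.006),("wood",wood(im),.022)):
    for c in blobs(m):
        r,e=rect("wrist",o,c,z);print(nm,cv2.boundingRect(c),r,e,"tool",intool(o,r[:2]),intool(o,e[:2]))
E
```

```text
[ 0.48602394 -0.10273512  0.12880608] [6.46521688e+00 2.36128051e-02 1.79991391e+02]
green (218, 0, 145, 78) [ 614.3 -125.4  104.4   51.4   -6.5] [ 618.3 -126.    54.6  110.6] tool [130.01232464   8.07685489] [134.05444586   8.2226391 ]
green (0, 0, 63, 71) [639.1  71.7  48.7  46.4  -6.5] [637.   69.1  47.9  57.5] tool [ 132.4611537  -190.56214646] [ 130.66726892 -187.74222143]
wood (0, 119, 179, 144) [509.5  50.7 150.5 112.3 -17.5] [514.5  61.4  98.  165.6] tool [   6.04996832 -155.10273747] [   9.81335039 -166.2976897 ]
wood (202, 0, 252, 264) [ 534.1 -139.3  176.3  198.5   -6.4] [ 526.2 -154.9  174.9  195. ] tool [51.88751099 30.91897681] [45.79431179 47.30930697]
```

View pics/w1.png

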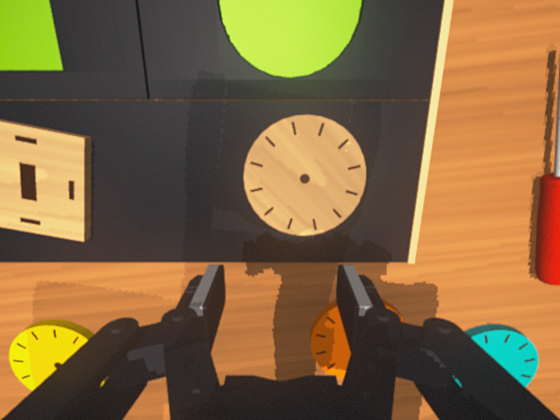

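The dial is at about (304,174) with its centre hole there, and the round nest is ahead of it at the top. The fork is at (220..345, 290), just behind the board edge. The orange disc lies under the fingers, off the board.

```bash
python3 - <<'E'
from h import *
o=observe();im=cv2.imread("pics/w1.png")[:,:,::-1].copy()
m=wood(im); roi=np.zeros_like(m); roi[106:245,235:375]=255
for c in blobs(m&roi):
    r,e=rect("wrist",o,c,.022);print(cv2.boundingRect(c),r,e,"tool",intool(o,e[:2]))
# round nest: fit circle through visible arc in world
c=max(blobs(green(im)),key=cv2.contourArea); w=plane("wrist",o,c[:,0][c[:,0,1]>2],.006)*1000
s=np.linalg.lstsq(np.c_[2*w,np.ones(len(w))],(w**2).sum(1),rcond=None)[0]
print("nest",s[:2],np.sqrt(s[2]+s[0]**2+s[1]**2),"tool",intool(o,s[:2]))
h=cv2.cvtColor(im,cv2.COLOR_RGB2HSV)
print("orange", [intool(o,plane("wrist",o,c[:,0],.01)*1000).max(0) for c in blobs(cv2.inRange(h,(5,220,120),(16,255,255)),1500)])
print("fingertip px->z guess", [intool(o,plane("wrist",o,p,.137)[0]*1000) for p in ((222,268),(342,268))], "board near edge",intool(o,plane("wrist",o,(300,262),.012)[0]*1000))
E
```

```text
(236, 106, 139, 138) [ 503.5 -128.8  115.5  109.9   -6.5] [ 503.1 -129.   116.3  125.2] tool [26.67656608 22.38689328]
nest [ 631.19047472 -129.04842362] 51.01122166848774 tool [153.95037484   7.97773064]
orange [array([-96.55086204,  71.69202805])]
fingertip px->z guess [array([ 10.51858478, -25.88265663]), array([10.57485885, 29.80636141])] board near edge [-50.98018714  18.78051568]
```

```bash
sed -i 's/(8,30,70),(28,150,255)/(8,30,125),(28,170,255)/' h.py; python3 - <<'E'
from h import *
o=observe();im=cv2.imread("pics/w1.png")[:,:,::-1].copy()
h=cv2.cvtColor(im,cv2.COLOR_RGB2HSV); print(h[174,285],h[250,300],h[200,340],h[110,250])
m=wood(im); roi=np.zeros_like(m); roi[106:245,235:375]=255
for c in blobs(m&roi):
    r,e=rect("wrist",o,c,.022);print(cv2.boundingRect(c),r,e,"tool",intool(o,r[:2]),intool(o,e[:2]))
E
```

```text
[ 17 129 226] [ 13 115  62] [ 16 129 224] [21 26 68]
(243, 114, 123, 122) [ 504.6 -126.7   97.    97.    -6.4] [ 504.5 -126.7   96.6   97.2] tool [27.90735818 19.93228891] [27.80800002 19.94357568]
```

>>> send_rows:
  targets: [-33,18,10,0,0,0,0.65,0,0,30,0,0,0,0.65,0,0,30,0,0,0,0.65,0,0,30,0,0,0,0.65,0,0,9,0,0,0,0.65,0,0,2,0,0,0,0.65,0,0,1,0,0,0,0.65,0,0,0,0,0,0,0.65,0,0,0,0,0,0,0.65,0,0,0,0,0,0,0.65]

```text
clock: 2.8
position: [0.4534, -0.1166, 0.0185]
orientation: [0.998, -0.056, 0.001, 0.0]
force: [0.3, -0.5, -0.0]
width: 0.0556
finger_force: 0.0
```

```bash
python3 - <<'E'
from h import *
o,im=look("wrist","pics/w2.png");print(o["position"],o["force"])
E
```

```text
[ 0.45340874 -0.11660838  0.0184646 ] [ 0.30817294 -0.45833766 -0.02988932]
```

View pics/w2.png

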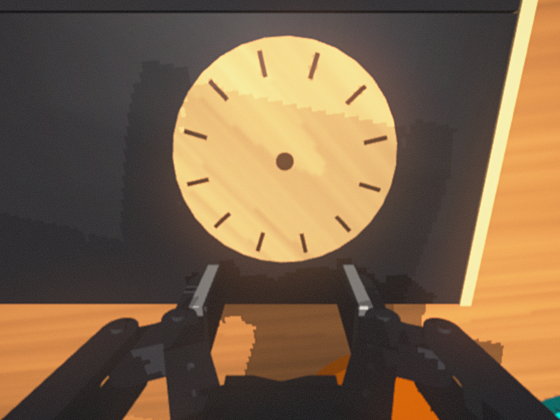

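The dial is centred at (285,149) and the fork at (281,268), just behind it and above the deck. I'll lower until it touches.

>>> send_rows:
  targets: [0,0,0.5,0,0,0,0.65,0,0,0.5,0,0,0,0.65,0,0,0.5,0,0,0,0.65,0,0,0.5,0,0,0,0.65,0,0,0.5,0,0,0,0.65,0,0,0.5,0,0,0,0.65,0,0,0,0,0,0,0.65,0,0,0,0,0,0,0.65,0,0,0,0,0,0,0.65,0,0,0,0,0,0,0.65]

```text
clock: 3.68
position: [0.4526, -0.1164, 0.0143]
orientation: [0.998, -0.057, 0.0, 0.0]
force: [1.1, 0.3, 0.6]
width: 0.0555
finger_force: 0.0
```

>>> send_rows:
  targets: [0,0,0.5,0,0,0,0.65,0,0,0.5,0,0,0,0.65,0,0,0.5,0,0,0,0.65,0,0,0.5,0,0,0,0.65,0,0,0,0,0,0,0.65,0,0,0,0,0,0,0.65,0,0,0,0,0,0,0.65,0,0,0,0,0,0,0.65,0,0,0,0,0,0,0.65,0,0,0,0,0,0,0.65]

```text
clock: 4.52
position: [0.4526, -0.1164, 0.0123]
orientation: [0.998, -0.057, 0.0, -0.0]
force: [-0.0, 0.3, -0.0]
width: 0.0556
finger_force: 0.0
```

>>> send_rows:
  targets: [0,0,0.5,0,0,0,0.65,0,0,0.5,0,0,0,0.65,0,0,0.5,0,0,0,0.65,0,0,0.5,0,0,0,0.65,0,0,0,0,0,0,0.65,0,0,0,0,0,0,0.65,0,0,0,0,0,0,0.65,0,0,0,0,0,0,0.65,0,0,0,0,0,0,0.65,0,0,0,0,0,0,0.65]

```text
clock: 5.35
position: [0.4526, -0.1164, 0.0103]
orientation: [0.998, -0.057, 0.0, 0.0]
force: [0.6, 0.8, 0.2]
width: 0.0553
finger_force: 0.0
```

>>> send_rows:
  targets: [0,0,0.5,0,0,0,0.65,0,0,0.5,0,0,0,0.65,0,0,0.5,0,0,0,0.65,0,0,0.5,0,0,0,0.65,0,0,0,0,0,0,0.65,0,0,0,0,0,0,0.65,0,0,0,0,0,0,0.65,0,0,0,0,0,0,0.65,0,0,0,0,0,0,0.65,0,0,0,0,0,0,0.65]

```text
clock: 6.18
position: [0.4526, -0.1164, 0.0083]
orientation: [0.998, -0.057, -0.0, -0.0]
force: [-0.0, -0.1, -0.9]
width: 0.0556
finger_force: 0.0
```

>>> send_rows:
  targets: [0,0,0.5,0,0,0,0.65,0,0,0.5,0,0,0,0.65,0,0,0.5,0,0,0,0.65,0,0,0,0,0,0,0.65,0,0,0,0,0,0,0.65,0,0,0,0,0,0,0.65,0,0,0,0,0,0,0.65,0,0,0,0,0,0,0.65,0,0,0,0,0,0,0.65,0,0,0,0,0,0,0.65]

```text
clock: 7.02
position: [0.4527, -0.1165, 0.0078]
orientation: [0.998, -0.057, 0.0, 0.0]
force: [-5.2, 2.1, 32.5]
width: 0.0558
finger_force: 16.4
```

>>> send_rows:
  targets: [0,0,-3,0,0,0,0.65,5,0,0,0,0,0,0.65,5,0,0,0,0,0,0.65,5,0,0,0,0,0,0.65,5,0,0,0,0,0,0.65,5,-0.5,0,0,0,0,0.65,5,-0.5,0,0,0,0,0.65,5,-0.5,0,0,0,0,0.65,5,-0.5,0,0,0,0,0.65,5,-0.5,0,0,0,0,0.65]

```text
clock: 7.85
position: [0.4981, -0.119, 0.0097]
orientation: [0.998, -0.057, -0.0, -0.0]
force: [0.0, 0.2, 0.7]
width: 0.0556
finger_force: 0.2
```

>>> send_rows:
  targets: [5,-0.5,0,0,0,0,0.65,5,-0.5,0,0,0,0,0.65,4,-0.5,0,0,0,0,0.65,4,-0.5,0,0,0,0,0.65,3,-0.3,0,0,0,0,0.65,2,-0.2,0,0,0,0,0.65,1,0,0,0,0,0,0.65,0,0,0,0,0,0,0.65,0,0,0,0,0,0,0.65,0,0,0,0,0,0,0.65]

```text
clock: 8.68
position: [0.5215, -0.1193, 0.0098]
orientation: [0.998, -0.057, -0.0, -0.0]
force: [-0.2, 0.0, -0.3]
width: 0.0554
finger_force: 0.0
```

```bash
python3 - <<'E'
from h import *
o,im=look("wrist","pics/w3.png");print(o["position"],o["force"])
for nm,m,z in(("green",green(im),.006),("wood",wood(im),.022)):
    for c in blobs(m):
        r,e=rect("wrist",o,c,z);print(nm,cv2.boundingRect(c),r,e,"tool",intool(o,r[:2]),intool(o,e[:2]))
E
```

```text
[ 0.52150975 -0.11925533  0.00981213] [-0.22639912  0.03618373 -0.34046023]
green (139, 0, 257, 104) [ 623.8 -126.6  103.6   38.8   -6.5] [ 628.7 -123.7   37.3  118.9] tool [102.46498617  -4.26213092] [107.00586939  -7.69729893]
wood (163, 53, 235, 232) [ 5.725e+02 -1.260e+02  9.750e+01  9.800e+01  1.000e-01] [ 572.2 -126.1   97.8   98.4] tool [51.42581248  0.93909036] [51.13903524  1.07235254]
wood (472, 0, 88, 420) [ 521.6 -227.5  208.    41.9    9. ] [ 496.7 -236.5   38.5  227.5] tool [ 12.32232672 107.54104805] [-11.40107812 119.29732524]
```

View pics/w3.png

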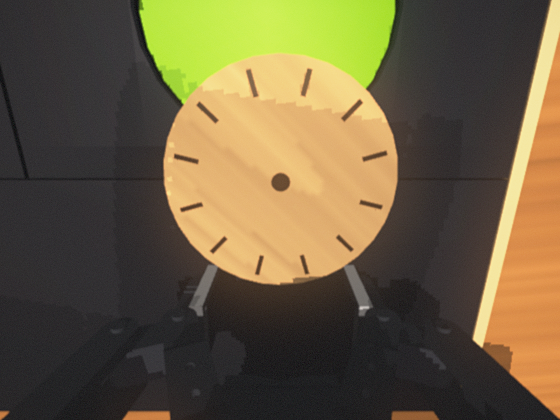

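The dial is seated in the fork at (281,170), and the nest arc spans columns 139–396 at the top. I'll fit the nest circle from its outer arcs.

```bash
cat >> h.py <<'E'
def nestfit(o,im,dc):  # circle fit to green contour away from image border and from the dial
    c=max(blobs(green(im)),key=cv2.contourArea)[:,0]; c=c[c[:,1]>3]
    d=plane("wrist",o,c,.022)*1000; c=c[np.hypot(*(d-dc).T)>53.5]
    w=plane("wrist",o,c,.006)*1000; rad=51.5
    from scipy.optimize import least_squares
    s=least_squares(lambda p:np.hypot(*(w-p).T)-rad,w.mean(0)+[20,0],loss="soft_l1")
    return s.x,np.abs(s.fun).mean(),len(w)
E
python3 - <<'E'
from h import *
o=observe();im=cv2.imread("pics/w3.png")[:,:,::-1].copy()
n,r,k=nestfit(o,im,np.array([572.3,-126.05])); print(n,r,k,intool(o,n))
E
```

```text
[ 639.33426509 -128.35836693] 0.146163682416492 167 [118.10051508  -4.27096604]
```

>>> send_rows:
  targets: [5,-0.6,0,0,0,0,0.65,5,-0.6,0,0,0,0,0.65,5,-0.6,0,0,0,0,0.65,5,-0.6,0,0,0,0,0.65,5,-0.6,0,0,0,0,0.65,5,-0.6,0,0,0,0,0.65,5,-0.6,0,0,0,0,0.65,5,-0.6,0,0,0,0,0.65,3,-0.5,0,0,0,0,0.65,0,0,0,0,0,0,0.65]

```text
clock: 9.57
position: [0.5659, -0.1189, 0.0098]
orientation: [0.998, -0.056, 0.0, 0.0]
force: [0.4, -0.7, -0.2]
width: 0.0555
finger_force: 0.0
```

```bash
python3 - <<'E'
from h import *
o,im=look("wrist","pics/w4.png");print(o["position"],o["force"])
for nm,m,z in(("green",green(im),.006),("wood",wood(im),.022)):
    for c in blobs(m,200):
        r,e=rect("wrist",o,c,z);print(nm,cv2.boundingRect(c),r,e,"tool",intool(o,r[:2]),intool(o,e[:2]))
E
```

```text
[ 0.56591539 -0.11886941  0.00984153] [ 0.43201705 -0.69417793 -0.16120031]
green (165, 0, 232, 134) [ 661.2 -130.8  103.6   51.6   -6.5] [ 636.7 -128.1   98.8  100. ] tool [96.022199    1.10800391] [71.37401029  1.18840971]
wood (163, 54, 235, 231) [ 6.168e+02 -1.257e+02  9.730e+01  9.800e+01  1.000e-01] [ 616.3 -125.6   97.7   98.6] tool [51.33030565  1.04810048] [50.82221768  1.00512992]
wood (481, 24, 79, 396) [ 562.2 -229.8  199.4   38.     8.9] [ 535.2 -238.5   35.   220.2] tool [  8.81936708 110.64184865] [-17.02714717 122.33147561]
```

View pics/w4.png

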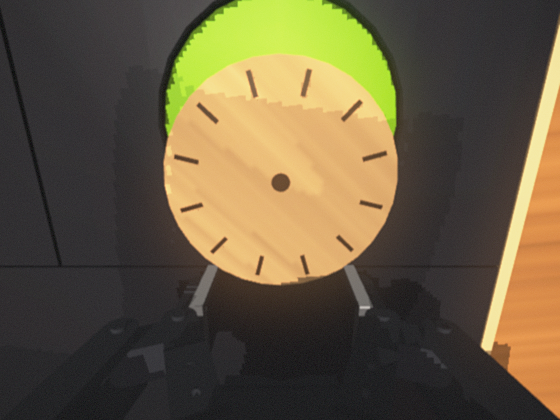

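The dial is now laterally aligned at (281,170) with the nest crescent ahead of it. About 22 mm remain.

>>> send_rows:
  targets: [4,0,0,0,0,0,0.65,4,0,0,0,0,0,0.65,4,0,0,0,0,0,0.65,4,0,0,0,0,0,0.65,3,0,0,0,0,0,0.65,2,0,0,0,0,0,0.65,1.5,0,0,0,0,0,0.65,1,0,0,0,0,0,0.65,0,0,0,0,0,0,0.65,0,0,0,0,0,0,0.65]

```text
clock: 10.45
position: [0.5883, -0.1215, 0.0098]
orientation: [0.998, -0.057, -0.0, -0.0]
force: [0.3, 0.2, 0.7]
width: 0.0552
finger_force: 0.0
```

```bash
python3 - <<'E'
from h import *
o,im=look("wrist","pics/w5.png");print(o["position"],o["force"])
for nm,m,z in(("green",green(im),.006),("wood",wood(im),.022),("wood",wood(im),.016)):
    for c in blobs(m,150):
        r,e=rect("wrist",o,c,z);print(nm,cv2.boundingRect(c),r,e,"tool",intool(o,r[:2]),intool(o,e[:2]))
E
```

```text
[ 0.58827821 -0.12146466  0.00977852] [0.31733218 0.21659998 0.70716954]
green (189, 52, 179, 52) [ 681.5 -131.7   77.7   18.7   -4.3] [ 613.3 -127.5  123.1  152.7] tool [93.78131781 -0.35794322] [25.54330168  3.17094998]
wood (169, 60, 224, 222) [ 639.  -128.4   93.5   93.8    1.2] [ 638.  -128.2   94.1   95.7] tool [51.18052835  1.16281665] [50.16433916  1.07702903]
wood (480, 23, 80, 397) [ 584.6 -232.1  199.7   38.4    9. ] [ 556.9 -241.    35.1  221.8] tool [  8.83968839 110.342958  ] [-17.67800105 122.31426278]
wood (0, 0, 560, 4) [ 704.3 -135.5  199.2    0.9   -6.5] [ 703.9 -139.3    1.   224. ] tool [116.86460233   0.84287646] [116.89630632   4.66373957]
wood (169, 60, 224, 222) [ 637.7 -128.2   97.8   98.1    1.2] [ 636.6 -128.    98.4  100.1] tool [49.86625838  1.11090891] [48.75070893  1.03641458]
wood (480, 23, 80, 397) [ 580.8 -236.7  208.9   40.2    9. ] [ 551.8 -246.1   36.7  232. ] tool [  5.58348983 115.34267508] [-22.16941655 127.95759394]
wood (0, 0, 560, 4) [ 705.9 -135.6  208.3    1.    -6.5] [ 705.5 -139.7    1.1  234.3] tool [118.4656598    0.76154407] [118.53124365   4.88048796]
```

>>> send_rows:
  targets: [-3,0,0,0,0,0,0.65,-6,0,0,0,0,0,0.65,-10,0,-10,0,0,0,0.65,-10,0,-30,0,0,0,0.65,-10,-10,-35,0,0,0,0.65,-10,-30,-35,0,0,0,0.65,-20,-38,0,0,0,0,0.65,-15,-38,0,0,0,0,0.65,-15,-38,0,0,0,0,0.65,-10,-38,0,0,0,0,0.65]

```text
clock: 11.33
position: [0.5004, 0.078, 0.1166]
orientation: [0.998, -0.057, -0.0, 0.0]
force: [1.8, -0.3, 0.8]
width: 0.0557
finger_force: 0.0
```

>>> send_rows:
  targets: [0,-26,0,0,0,0,0.65,0,0,0,0,0,0,0.65,0,0,0,0,0,0,0.65,0,0,0,0,0,0,0.65,0,0,0,0,0,0,0.65,0,0,0,0,0,0,0.65,0,0,0,0,0,0,0.65,0,0,0,0,0,0,0.65,0,0,0,0,0,0,0.65,0,0,0,0,0,0,0.65]

```text
clock: 12.17
position: [0.5059, 0.1023, 0.1156]
orientation: [0.998, -0.057, -0.0, 0.0]
force: [-0.4, -0.2, 0.7]
width: 0.0552
finger_force: 0.0
```

```bash
python3 - <<'E'
from h import *
o,im=look("wrist","pics/w6.png");print(o["position"],o["force"])
for nm,m,z in(("green",green(im),.006),("wood",wood(im),.022)):
    for c in blobs(m,150):
        r,e=rect("wrist",o,c,z);print(nm,cv2.boundingRect(c),r,"tool",intool(o,r[:2]))
o,im=look("scene","pics/s6.png"); im=im[170:350,120:400]; cv2.imwrite("pics/s6c.png",cv2.resize(im,None,fx=2.4,fy=2.4)[:,:,::-1])
p=cv2.imread("pics/w6.png"); cv2.imwrite("pics/both.png",np.vstack([cv2.resize(p,(400,300)),cv2.resize(im[:,:,::-1],(400,257))]))
E
```

```text
[0.50590369 0.10234622 0.1156466 ] [-0.43504691 -0.24203992  0.68403551]
green (205, 0, 137, 64) [637.7  91.3  94.7  39.4  -6.5] tool [132.19876913  -3.97126628]
wood (391, 377, 46, 43) [304.4  -9.2  45.4  54.8  -4.7] tool [-187.55399124  133.67795779]
wood (123, 377, 47, 43) [334.3 255.1  47.4  54.8  -8. ] tool [-187.81955706 -132.30781126]
wood (389, 265, 171, 155) [387.6 -99.8 252.7 105.   44.8] tool [-94.61631596 214.25828035]
wood (215, 265, 84, 73) [424.5 129.1  70.1  75.1 -16.2] tool [-83.9125373  -17.34968363]
wood (219, 110, 137, 133) [533.8  95.2  89.1  89.2 -17.7] tool [28.52675818  3.9365686 ]
wood (530, 0, 30, 63) [614.3 -87.2  42.6  18.3   9. ] tool [129.19233922 176.03087623]
wood (0, 0, 208, 420) [476.  253.7 166.9 395.  -22. ] tool [ -46.87490604 -146.9861898 ]
```

View pics/both.png

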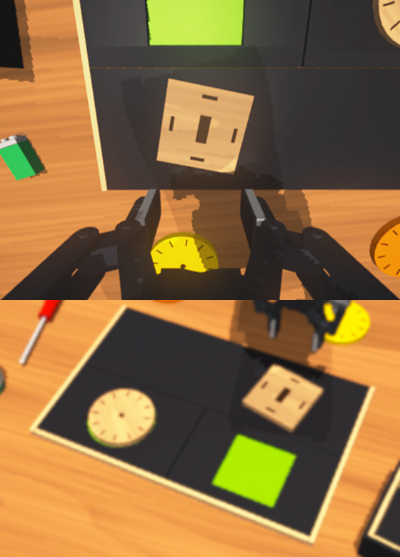

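The dial sits in the round nest in both views. The cover is at thumbnail (203,127), turned about 11° from the board, with the square nest ahead and slightly to its left. I'll come down behind it.

>>> send_rows:
  targets: [-20,0,0,0,0,0,0.65,-20,0,10,0,0,0,0.65,0,0,30,0,0,0,0.65,0,0,30,0,0,0,0.65,0,0,25,0,0,0,0.65,0,0,7,0,0,0,0.65,0,0,2,0,0,0,0.65,0,0,1,0,0,0,0.65,0,0,0,0,0,0,0.65,0,0,0,0,0,0,0.65]

```text
clock: 13.1
position: [0.4671, 0.1073, 0.0119]
orientation: [0.998, -0.057, 0.001, -0.0]
force: [0.5, 0.2, 0.3]
width: 0.0556
finger_force: 0.0
```

>>> send_rows:
  targets: [0,0,0.7,0,0,0,0.65,4,0,0,0,0,0,0.65,4,0,0,0,0,0,0.65,4,0,0,0,0,0,0.65,4,0,0,0,0,0,0.65,4,0,0,0,0,0,0.65,4,0,0,0,0,0,0.65,4,0,0,0,0,0,0.65,4,0,0,0,0,0,0.65,4,0,0,0,0,0,0.65]

```text
clock: 13.93
position: [0.5024, 0.103, 0.01]
orientation: [0.998, -0.057, -0.0, 0.0]
force: [-0.2, -0.1, -0.1]
width: 0.0555
finger_force: 0.1
```

>>> send_rows:
  targets: [4,0,0,0,0,0,0.65,3,0,0,0,0,0,0.65,2,0,0,0,0,0,0.65,0,0,0,0,0,0,0.65,0,0,0,0,0,0,0.65,0,0,0,0,0,0,0.65,0,0,0,0,0,0,0.65,0,0,0,0,0,0,0.65,0,0,0,0,0,0,0.65,0,0,0,0,0,0,0.65]

```text
clock: 14.77
position: [0.5109, 0.1021, 0.01]
orientation: [0.998, -0.057, -0.0, -0.0]
force: [0.1, 0.9, -0.1]
width: 0.0553
finger_force: 0.0
```

```bash
python3 - <<'E'
from h import *
o,im=look("wrist","pics/w7.png");print(o["position"],o["force"])
for nm,m,z in(("green",green(im),.006),("wood",wood(im),.022)):
    for c in blobs(m,1500):
        r,e=rect("wrist",o,c,z);print(nm,cv2.boundingRect(c),r,"tool",intool(o,r[:2]))
E
```

```text
[0.51085047 0.10207249 0.01003068] [ 0.12835115  0.87232355 -0.1275315 ]
green (152, 0, 235, 40) [625.5  92.6  94.   13.9  -6.5] tool [114.9857134   -3.53949227]
wood (501, 363, 59, 57) [439.2 -32.9  56.1  21.4  40.5] tool [-55.94470563 142.20251215]
wood (0, 65, 74, 355) [525.4 213.4  35.9 186.1 -22. ] tool [   1.88031369 -112.2584812 ]
wood (149, 55, 236, 228) [562.5 100.3  88.7  96.3  -6.4] tool [51.51914807 -4.07342623]
```

>>> send_rows:
  targets: [5,0,0,0,0,0,0.65,6,0,0,0,0,0,0.65,6,0,0,0,0,0,0.65,6,0,0,0,0,0,0.65,6,0,0,0,0,0,0.65,6,0,0,0,0,0,0.65,6,0,0,0,0,0,0.65,5,0,0,0,0,0,0.65,3,0,0,0,0,0,0.65,0,0,0,0,0,0,0.65]

```text
clock: 15.65
position: [0.5604, 0.0965, 0.01]
orientation: [0.998, -0.057, 0.0, -0.0]
force: [0.2, 0.4, 0.8]
width: 0.0556
finger_force: 0.0
```

```bash
python3 - <<'E'
from h import *
o,im=look("wrist","pics/w8.png");print(o["position"],o["force"])
for nm,m,z in(("green",green(im),.006),("wood",wood(im),.022)):
    for c in blobs(m,1500):
        r,e=rect("wrist",o,c,z);t=intool(o,plane("wrist",o,c[:,0],z)*1000);print(nm,cv2.boundingRect(c),r,"tool",intool(o,r[:2]),t.min(0),t.max(0))
E
```

```text
[0.56040296 0.09645231 0.01000107] [0.16949565 0.36974631 0.76671909]
green (152, 0, 234, 57) [671.9  87.3  94.   20.3  -6.5] tool [111.81655332  -3.52254798] [101.64942526 -50.53094099] [121.92749463  43.44097279]
wood (0, 65, 74, 355) [575.  207.7  36.  186.  -22. ] tool [   1.915423   -112.18490918] [ -82.88640478 -154.38847065] [  96.21352056 -103.95059782]
wood (149, 56, 236, 222) [613.2  94.6  88.7  93.3  -6.5] tool [52.66754438 -4.13366264] [  6.03813283 -48.47271051] [99.32370566 40.21787571]
```

View pics/w8.png

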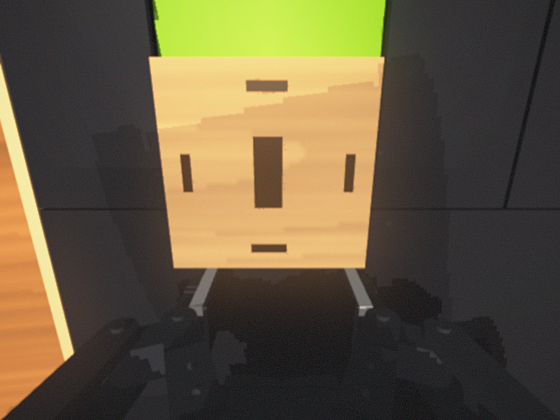

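The cover is square to the nest, spanning columns 150–384 against the nest's 152–386. About 49 mm remain.

>>> send_rows:
  targets: [5,0.1,0,0,0,0,0.65,5,0.2,0,0,0,0,0.65,5,0.2,0,0,0,0,0.65,5,0,0,0,0,0,0.65,5,0,0,0,0,0,0.65,5,0,0,0,0,0,0.65,4,0,0,0,0,0,0.65,3,0,0,0,0,0,0.65,2,0,0,0,0,0,0.65,0,0,0,0,0,0,0.65]

```text
clock: 16.53
position: [0.5987, 0.0916, 0.01]
orientation: [0.998, -0.057, 0.0, -0.0]
force: [0.0, -0.0, -0.4]
width: 0.0557
finger_force: 0.0
```

>>> send_rows:
  targets: [3,0,0,0,0,0,0.65,2,0,0,0,0,0,0.65,2,0,0,0,0,0,0.65,1.5,0,0,0,0,0,0.65,1,0,0,0,0,0,0.65,0,0,0,0,0,0,0.65,0,0,0,0,0,0,0.65,0,0,0,0,0,0,0.65,0,0,0,0,0,0,0.65,0,0,0,0,0,0,0.65]

```text
clock: 17.37
position: [0.6077, 0.0905, 0.01]
orientation: [0.998, -0.057, -0.0, 0.0]
force: [1.0, 1.1, -0.4]
width: 0.0553
finger_force: 0.0
```

```bash
python3 - <<'E'
from h import *
o,im=look("wrist","pics/w9.png");print(o["position"],o["force"])
for nm,m,z in(("green",green(im),.006),("wood22",wood(im),.022),("wood16",wood(im),.016)):
    for c in blobs(m,100):
        r,e=rect("wrist",o,c,z);t=intool(o,plane("wrist",o,c[:,0],z)*1000);print(nm,cv2.boundingRect(c),r,"tool",intool(o,r[:2]),t.min(0),t.max(0))
E
```

```text
[0.6076563  0.09054862 0.01001629] [ 1.01236085  1.13043654 -0.39682399]
green (157, 52, 223, 9) [709.1  83.1  93.6   3.   -6.5] tool [101.6359626   -4.05433474] [100.11318533 -50.81820505] [103.15932843  42.73634171]
wood22 (0, 69, 74, 351) [621.5 202.1  35.9 184.6 -22. ] tool [   1.15845065 -112.40113715] [ -82.93681924 -154.44529364] [  94.83216331 -104.31253985]
wood22 (154, 60, 225, 220) [659.3  88.8  84.9  93.   -6.4] tool [51.51083517 -4.09431662] [  4.98650012 -46.56510082] [97.9428917  38.34313236]
wood16 (0, 69, 74, 351) [618.5 207.7  37.6 193.1 -22. ] tool [  -2.45472876 -117.62654953] [ -90.42232557 -161.59027495] [  95.50324869 -109.15727509]
wood16 (154, 60, 225, 220) [658.   89.2  88.8  97.2  -6.4] tool [50.17398114 -4.34495837] [  1.5351881  -48.76020465] [98.75670693 40.04388135]
```

View pics/w9.png

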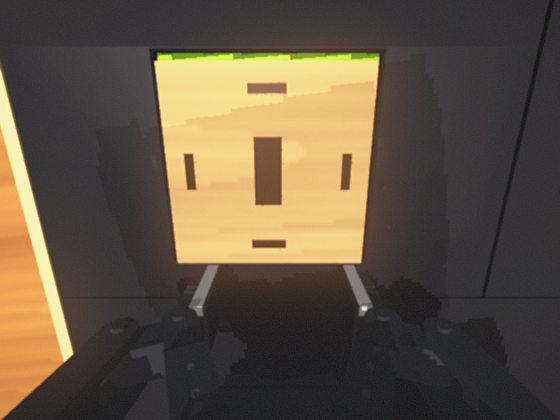

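The cover spans (154–379, 60–263) with only a thin green strip at its far edge, and its apparent size fits the dropped height. I'll retract and verify both parts from above.

>>> send_rows:
  targets: [-3,0,0,0,0,0,0.65,-6,0,0,0,0,0,0.65,-6,0,-10,0,0,0,0.65,-8,10,-30,0,0,0,0.65,0,20,-40,0,0,0,0.65,0,35,-40,0,0,0,0.65,0,40,-40,0,0,0,0.65,0,10,-40,0,0,0,0.65,0,0,-15,0,0,0,0.65,0,0,0,0,0,0,0.65]

```text
clock: 18.25
position: [0.5755, -0.0027, 0.2081]
orientation: [0.998, -0.057, 0.003, -0.0]
force: [1.2, 0.2, -0.2]
width: 0.0552
finger_force: 0.0
```

>>> send_rows:
  targets: [0,0,0,0,0,0,0.65,0,0,0,0,0,0,0.65,0,0,0,0,0,0,0.65,0,0,0,0,0,0,0.65,0,0,0,0,0,0,0.65,0,0,0,0,0,0,0.65,0,0,0,0,0,0,0.65,0,0,0,0,0,0,0.65,0,0,0,0,0,0,0.65,0,0,0,0,0,0,0.65]

```text
clock: 19.08
position: [0.574, -0.0018, 0.203]
orientation: [0.998, -0.057, -0.0, -0.0]
force: [1.1, -0.6, 1.2]
width: 0.0552
finger_force: 0.0
```

```bash
python3 - <<'E'
from h import *
o,im=look("wrist","pics/w10.png");print(o["position"])
for c in blobs(wood(im),1500):
  for z in(.016,.022):
    r,e=rect("wrist",o,c,z)
    if r[2:4].max()<115:print(z,cv2.boundingRect(c),r)
i2=look("scene")[1]
for c in blobs(wood(i2),500):
  r,e=rect("scene",o,c,.016)
  if 60<r[2:4].min() and r[2:4].max()<125:print("scene",cv2.boundingRect(c),r)
cv2.imwrite("pics/fin.png",np.vstack([im[:300],cv2.resize(i2[180:330,130:410],(560,300))])[:,:,::-1])
E
```

```text
[ 0.57404883 -0.00176617  0.20304283]
0.016 (128, 64, 99, 95) [661.9  88.9  89.8  88.9  -6.5]
0.022 (128, 64, 99, 95) [661.7  87.1  88.2  87.3  -6.5]
0.016 (348, 58, 102, 105) [ 637.5 -128.1   98.5   99.6   14.2]
0.022 (348, 58, 102, 105) [ 637.8 -126.    96.7   97.7   14.2]
scene (270, 262, 57, 51) [662.2  91.3  92.5  95.5  -6.7]
scene (181, 232, 48, 41) [ 636.  -125.3  103.9  101.2  -28.7]
```

View pics/fin.png

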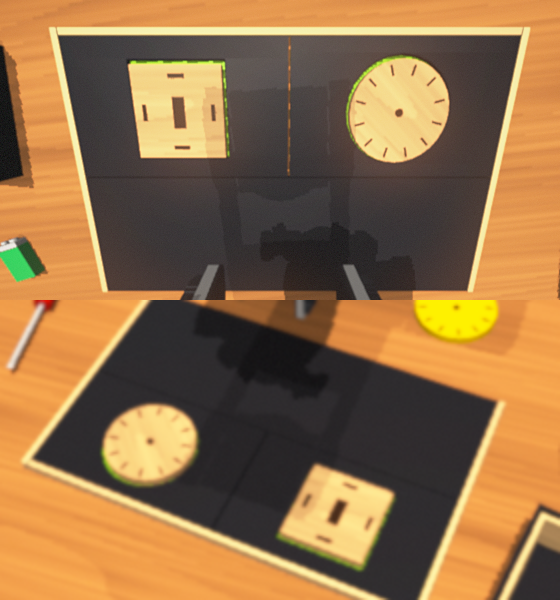

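Both parts are in their nests with only thin green slivers showing, and the close-up sizes matched the dropped height. The battery, box and screwdriver are where they were as far as these views show.

```bash
python3 -c "
from bench import *
print(sign_off())"
```

```text
the job is handed in; nothing more can be done
None
```

I slid the dial into the round nest and the cover into the square nest, both lying flat and within about 2 mm of centre by my camera measurements, and handed the job in at about 19 s; sign-off returned no verdict.

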